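Open the push-and-turn reagent bottle in its tilt stand

ROBOT

A 6-joint arm with a two-finger parallel gripper is mounted at the origin on the work surface. World frame = base frame: x ahead of the robot, y to its left, z up, the work surface at z = 0. Lengths are in m, angles in rad, forces in N, time in s.
With the tool pointing down it reaches from about 0.325 to 0.85 m from the base axis. Payload 15.5 kg.
Tool frame: the origin (TCP) lies midway between the tips of the shut fingers; the grasp point (between the pads) lies 19 mm behind it; z points along the fingers, y is the direction in which the jaws open and shut (so a half turn about z gives the same grasp; the last joint's range is limited). The gripper opens to 91 mm and grips with 3 to 60 N. Pads are 32 mm wide; open, the fingers measure 118 mm over their backs; the gripper's body (76 mm by 178 mm) begins 60 mm behind the grasp point.
Start: joints at [-1.377, 0.494, 1.345, -0, 1.302, -0.096], TCP at [0.179, -0.599, 0.214] pointing down, gripper open.
Joint ranges: [-2.91, 2.91], [-0.82, 2.16], [0.22, 2.67], [-1.22, 4.37], [0.12, 2.79], [-3.08, 3.08]. Speed limits (rad/s): [1.89, 1.89, 2.57, 3.01, 3.01, 3.01].

INTERFACE

Orientations are given as a unit quaternion [x, y, z, w].
In Python, from plant import env gives the robot as it stands.
- The arm moves only by the tool servo_tool, never from a script. Its argument "rows" is a list of rows, each an object with "xyz": the shift along the tool's x, y, z in m, a list of three; "turn": the turn, a rotation vector about the tool's x, y, z in degrees, a list of three; "grip": the finger opening in m, from 0 to 0.0912. In form: [{"xyz": [dx, dy, dz], "turn": [ax, ay, az], "grip": grip}, ...]. A call has 1 to 20 rows; each row is the pose to reach, as a shift and turn from the pose commanded when the call began, along the tool's axes at that moment; what a row does not reach only later rows make up. A row lasts 1/10 s, in which the tool goes at most 50 mm and 8.59 degrees, less where a joint would pass 70% of its speed; a pose out of reach is approached as far as the arm can. A call with a gripper value outside its range is refused whole. The fingers move at their own pace and stop on an object; "grip_force" is the grip in N (left out, the last holds). Time passes only in rows, so rows that repeat a pose let the fingers close. It gives the time, the measured TCP pose, the force and the opening at its end, in the units of the state.
- env.state(): the state, without advancing time (a new reading comes with each control period).
- env.grab_frame(name): name is "scene" or "top" or "wrist"; returns a dict with "image" (384x512x3 uint8, red, green, blue), "depth" (384x512 float32, m along the optical axis (not along the pixel's ray), 0 where there is no reading), "fx", "fy", "cx", "cy" (pixels), "R" (3x3) and "t" (3): a world point X has camera coordinates R X + t; the wrist camera has in their place "T_tool_cam" (4x4, takes a point from camera to tool coordinates, whose origin is the TCP and whose axes are the flange's). Camera axes: x right, y down, z forward; pixel columns grow to the right and rows downward; lengths in m; the calibration is good to about 2 mm. A picture is of the moment at which its call begins: read the wrist's pose just before it.
- env.job_done(): hands the job in, once; it reports no verdict.
Trained networks look in a picture, given as the dict that the camera call returned (one of the last four; its "shot" number tells which), for a name from the list of things; names that differ only in an ending like _2 or _b are one class to them, and where a whole thing is asked for, a point or a joint stands for the part that bears it (a point fixed in the world has none). Each returns a list of dicts, best first, with "conf" (0 to 1); they miss things now and then, are a little off and sometimes report something else, mostly with a low value. They report only what shows in the picture. A call takes as long as a camera call. They do not tell look-alikes from the thing itself.
- env.boxes_of(name, picture): "point" ([column, row] in pixels, amid what is visible of it).
- env.silhouettes(name, picture): "region" (384x512 bool, what is visible of it) and "point" ([column, row] in pixels, amid what is visible of it).
The state is a dict: "time_s": time; "q": joint angles; "joint_velocities": joint speeds; "joint_torque": joint torques, N m; "tool_pos": TCP position; "eef_rot": TCP orientation; "contact_force": force on the tool from outside, world axes, zero at the start; "wrist_torque": the same for the moment, N m; "grip_width": finger opening in m.
Only numpy, scipy, OpenCV 4.12 (cv2) and the standard library are available. Lean on these libraries where they do the work, as an engineer would, in place of code of your own. Each camera call takes 0.05 s, during which the arm holds its last target. There are 200 camera calls.

TASK

Open the amber bottle that leans in the tilt stand: push its orange safety cap down against the spring, turn it anticlockwise until it comes free, and lift it off. Set the cap down gently, open side down, on the bare part of the steel tray and let go of it there. Leave everything else where it is.

Things in the scene. Friction and masses are not known exactly. Their poses are not given: they have to be found in the camera images.
- cap: Orange ribbed push-and-turn safety cap: 50 mm diameter (51 over the ribs), 34 mm tall, about 40 g, open underneath, a spring liner inside. Origin: centre of its skirt's open rim; z runs along its axis out of its closed top. It starts locked on the bottle's neck, so tilted 32 degrees from vertical, its top leaning towards the robot. Straight pulling or turning without pushing does not open it.
- cap_top (a point): Centre of the cap's closed top, 34 mm from its origin. To free the cap, push it along its axis 4 to 6 mm towards the bottle (it bottoms at 6 mm) and, held down, turn it anticlockwise, seen looking at its top, by 48 to 85 degrees (best about 65; a stop at about 85). Then it pulls straight off along its axis. Unpushed it turns only 3 degrees either way.
- liner (a joint): Spring liner inside the cap: how far the cap is pushed down, in m: 0 when locked at rest, 0.004 just enough to turn, 0.006 bottomed, -0.005 when relaxed (cap free). It pushes back with 5 N at 0, 9 N at 0.004, 11 N at 0.006. Once turned free, the spring lifts the cap 5 mm above its locked height.
- bottle: Amber plastic bottle, 74 mm diameter, 166 mm long, clamped immovably in a white tilt stand (base 170 x 120 mm), leaning 32 degrees towards the robot. Origin: centre of the mouth (neck 32 mm thick, its lugs 39 mm across); z runs out of the mouth. The locked cap's origin is at z = -18 mm on this axis, axes alike. Below its skirt 14 mm of bare neck leave room for fingertips; the shoulder starts at z = -32 mm.
- tray: Shallow stainless steel tray, fixed, outside 280 mm (its x) by 190 mm (its y), 16 mm tall, walls and floor 3 mm thick. Origin: centre of its underside, so the floor's surface is at z = 3 mm. The half towards its -x end (nearer the robot) is bare; a vial and a syringe lie in the half towards its +x end.
- vial: Small clear vial with a black lid, 28 mm diameter, 50 mm tall, standing loose on the tray near its +x end; origin at the centre of its underside. Not to be moved.
- syringe: Spare clear syringe, 19 mm thick with a 36 mm finger flange, 130 mm long, lying loose in the +x half of the tray, roughly along the tray's y; origin under its middle. Not to be moved.
- white_bottle: White bottle with a blue cap, 68 mm diameter, 150 mm tall, standing loose in the row between stand and tray; origin at the centre of its underside. Not to be moved.
- control_box: Beige control box of the paste extruder, a blue display and a toggle switch on top, 75 mm (its x) by 130 mm (its y), 60 mm tall (76 over the switch), standing loose in the row between stand and tray; origin at the centre of its underside. Not to be moved.
- beaker: Clear beaker, 68 mm diameter, 90 mm tall, standing loose in the row between stand and tray; origin at the centre of its underside. Not to be moved.
Mind the look-alikes: they are no part of the job. Of the things that look like the cap, the middle-sized one is meant.

How it is judged:
By the outcome, as a careful person would: the job done as asked, in the order asked, and still so for the second after the job is handed in, with the robot touching nothing.
It also fails if it takes over 51 s, if anything falls off the work surface, if the arm or the gripper's body presses on something with over 40 N, if the wrist force passes 120 N, or if a joint passes its speed limit or range.

## Working session

There is one attempt and no reset: what is moved stays moved. The work goes in short steps, Python scripts to look and compute and a tool call to move; the robot and the scene stay as the last step left them, time stands still between calls to the robot, and variables do not carry over. Pictures are saved under pics/ and viewed, about 8 in all and at most 12, crops included, and the job is handed in when it is done.

Besides the shell and the picture viewer there is one more tool, called after "Request:" as name(argument=value, ...), one argument or row to a line, values as JSON. servo_tool: Moves the arm, as the interface text tells. Its arguments: {"type":"object","properties":{"rows":{"type":"array"},"grip_force":{"type":"number"}},"required":["rows"]}

```bash
ls; mkdir -p pics; cat > h.py <<'E'
import numpy as np, cv2
from scipy.spatial.transform import Rotation as Ro
from plant import env
def save(f,n,crop=None,k=1):
    im=f["image"][:,:,::-1]
    if crop: a,b,c,d=crop; im=im[b:d,a:c]
    cv2.imwrite(f"pics/{n}.png",cv2.resize(im,None,fx=k,fy=k,interpolation=cv2.INTER_CUBIC))
def cloud(f,mask=None,st=None):
    d=f["depth"]; v,u=np.nonzero((d>0)&(mask if mask is not None else True))
    z=d[v,u]; P=np.c_[(u-f["cx"])/f["fx"]*z,(v-f["cy"])/f["fy"]*z,z]
    if "R" in f: return (P-f["t"])@f["R"], u,v
    T=f["T_tool_cam"]; P=P@T[:3,:3].T+T[:3,3]
    return P@Ro.from_quat(st["eef_rot"]).as_matrix().T+st["tool_pos"],u,v
E
python3 - <<'E'
from h import *
s=env.state(); print(s)
fs={n:env.grab_frame(n) for n in("scene","top")}
for n in ("scene","top"):
    f=fs[n]
    for k in ["cap","bottle","tray","vial","syringe","white_bottle","control_box","beaker"]:
        for r in env.silhouettes(k,f):
            if r["conf"]<.3: continue
            P,u,v=cloud(f,r["region"])
            print(n,k,round(r["conf"],2),np.round(r["point"]),len(P),np.round(np.median(P,0),3) if len(P) else "",np.round(np.percentile(P,2,axis=0),3),np.round(np.percentile(P,98,axis=0),3))
a=np.hstack([fs["scene"]["image"],fs["top"]["image"]])[:,:,::-1]
cv2.imwrite("pics/a.png",cv2.resize(a,(800,300),interpolation=cv2.INTER_AREA))
E
```

```text
pics
{'time_s': 0.0, 'q': array([-1.37650898e+00,  4.94192417e-01,  1.34614234e+00,  4.66481340e-05,
        1.30250642e+00, -9.55055607e-02]), 'joint_velocities': array([-5.74524906e-04, -1.48152174e-04,  1.14150420e-05,  3.65259483e-04,
        1.17639252e-03,  1.82389193e-04]), 'joint_torque': array([ 4.35877737e-03, -8.78814769e+01, -3.81858945e+01,  7.08711008e-02,
        5.30064362e-02, -6.28957332e-05]), 'tool_pos': array([ 0.17853577, -0.59855203,  0.21332873]), 'eef_rot': array([ 9.89521564e-01,  1.44383809e-01, -8.36194078e-06, -6.24610770e-04]), 'contact_force': array([0.06492886, 0.1753868 , 0.45572531]), 'wrist_torque': array([ 0.05311367, -0.01951518,  0.01633161]), 'grip_width': 0.09106980618131112}
scene cap 0.83 [268. 179.] 566 [0.484 0.23  0.043] [0.445 0.209 0.002] [0.507 0.27  0.05 ]
scene cap 0.76 [319. 150.] 247 [0.613 0.263 0.185] [0.589 0.251 0.169] [0.63  0.287 0.199]
scene cap 0.64 [349. 174.] 204 [0.616 0.421 0.021] [ 0.586  0.408 -0.002] [0.632 0.462 0.029]
scene bottle 0.76 [325. 188.] 1929 [0.663 0.237 0.097] [0.603 0.215 0.025] [0.718 0.282 0.157]
scen
[... 1166 characters left out ...]
27 0.039 0.152]
top bottle 0.73 [192. 162.] 1063 [0.655 0.242 0.11 ] [0.598 0.212 0.018] [0.727 0.287 0.155]
top syringe 0.73 [350. 182.] 218 [ 0.611 -0.201  0.02 ] [ 0.567 -0.212  0.006] [ 0.654 -0.19   0.026]
top white_bottle 0.95 [280. 151.] 596 [0.682 0.01  0.103] [ 0.662 -0.022  0.01 ] [0.717 0.039 0.152]
top control_box 0.68 [279. 201.] 1293 [0.555 0.007 0.06 ] [ 0.52  -0.055  0.015] [0.595 0.068 0.065]
top beaker 0.77 [277. 242.] 470 [0.438 0.015 0.011] [ 0.406 -0.012  0.   ] [0.465 0.047 0.092]
top beaker 0.71 [196. 162.] 993 [0.654 0.242 0.112] [0.599 0.212 0.035] [0.721 0.283 0.155]
top beaker 0.51 [348. 161.] 112 [ 0.666 -0.184  0.05 ] [ 0.655 -0.199  0.01 ] [ 0.68  -0.173  0.056]
```

View pics/a.png

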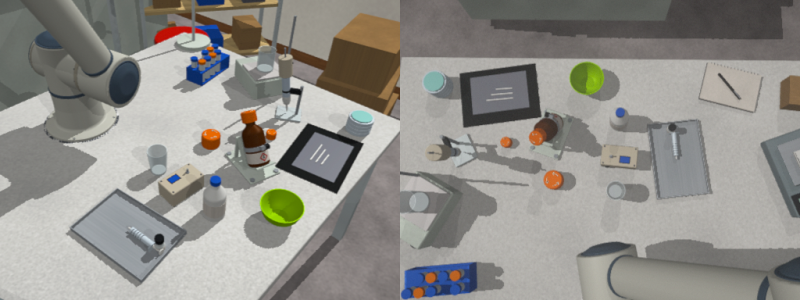

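```bash
cat >> h.py <<'E'
from scipy.optimize import least_squares
def axis(phi,til=np.deg2rad(32)): return np.array([np.sin(til)*np.cos(phi),np.sin(til)*np.sin(phi),np.cos(til)])
def orange(f):
    h=cv2.cvtColor(f["image"],cv2.COLOR_RGB2HSV); return (h[...,0]<16)&(h[...,1]>150)&(h[...,2]>70)
def fit(C,B,x0):
    "x: cap top xyz, azimuth; C cap points, B bottle body points"
    def r(x):
        a=axis(x[3]); d=C-x[:3]; s=d@a; rad=np.linalg.norm(d-np.outer(s,a),axis=1)
        q=np.maximum(rad-.025,s); e=[q]
        if len(B):
            d=B-x[:3]; s=d@a; rb=np.linalg.norm(d-np.outer(s,a),axis=1); m=s<-.085   # below the shoulder
            e.append(np.where(m,rb-.037,0)*np.sqrt(len(C)/len(B)))
        return np.concatenate(e)
    o=least_squares(r,x0,loss="soft_l1",f_scale=.002); return o.x, np.sqrt(np.median(r(o.x)**2))
E
python3 - <<'E'
from h import *
C=[];B=[]
for n,dd in(("scene",1),("top",1)):
    f=env.grab_frame(n); P,u,v=cloud(f,orange(f))
    m=(np.linalg.norm(P-[.61,.262,.185],axis=1)<.05)
    print(n,m.sum(),np.round(P[m].mean(0),3),np.round([u[m].mean(),v[m].mean()])); C.append(P[m])
    for r in env.silhouettes("bottle",f)[:1]:
        Q,_,_=cloud(f,r["region"]&~orange(f)); B.append(Q)
    if n=="scene": s=f
    for c in [C[-1]]: print(np.round(fit(c,B[-1],[.61,.262,.2,2.8]) [0],4))
x,e=fit(np.vstack(C),np.vstack(B),[.61,.262,.2,2.8]); print(x,e,axis(x[3]))
save(s,"crop",(230,110,390,230),5)
# tray: low points
f=env.grab_frame("top"); 
P,u,v=cloud(f); m=(abs(P[:,2]-.016)<.006)&(P[:,1]<-.09)&(P[:,1]>-.34)&(P[:,0]>.38)&(P[:,0]<.75)
print("tray",np.round(cv2.minAreaRect(P[m][:,:2].astype(np.float32)),3) if 0 else cv2.minAreaRect(P[m][:,:2].astype(np.float32)))
E
```

```text
scene 309 [0.617 0.266 0.18 ] [319. 151.]
[0.5947 0.2818 0.1865 2.7755]
top 320 [0.601 0.274 0.187] [176. 174.]
[0.5944 0.2806 0.188  2.7926]
[0.5942403  0.28138079 0.18760345 2.78272369] 0.0006878188116906172 [-0.49616058  0.18611585  0.8480481 ]
tray ((0.5605850219726562, -0.21228550374507904), (0.2802617847919464, 0.19175896048545837), 6.96417236328125)
```

View pics/crop.png

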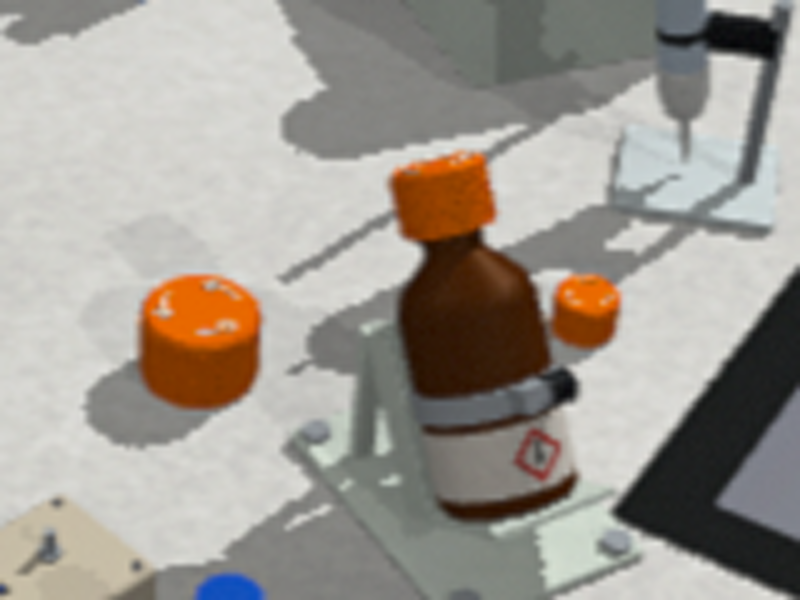

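Pictures so far: 2. There are three orange caps: a big one on the table (268,179), a small one on the table (349,174), and the middle-sized one on the amber bottle (319,150). The one on the bottle is the one meant. Both cameras agree on its top: (0.594, 0.281, 0.188), lean azimuth 159°.

```bash
cat >> h.py <<'E'
def rel(pos,R):
    "shift and turn in tool axes from the measured pose"
    s=env.state(); R0=Ro.from_quat(s["eef_rot"]).as_matrix()
    return np.round(R0.T@(pos-s["tool_pos"]),4), np.round(Ro.from_matrix(R0.T@R).as_rotvec(degrees=True),2)
def frame(z,xref):
    z=z/np.linalg.norm(z); x=xref-z*(xref@z); x/=np.linalg.norm(x); return np.c_[x,np.cross(z,x),z]
E
python3 - <<'E'
from h import *
a=axis(2.783); top=np.array([.594,.281,.1876])
for az in (70,100,120): print(az,rel(top+.06*a,frame(-a,np.array([np.cos(np.deg2rad(az)),np.sin(np.deg2rad(az)),0]))))
E
```

```text
70 (array([ 0.6241, -0.7438, -0.0246]), array([-29.75,  14.64, -51.88]))
100 (array([ 0.6241, -0.7438, -0.0246]), array([-33.74,   7.87, -77.22]))
120 (array([ 0.6241, -0.7438, -0.0246]), array([-36.15,   2.21, -95.85]))
```

Request:
servo_tool(
  rows=[
    {"xyz": [0.05, -0.06, -0.03], "turn": [-3, 1, -7], "grip": 0.09},
    {"xyz": [0.09, -0.1, -0.04], "turn": [-6, 2, -14], "grip": 0.09},
    {"xyz": [0.12, -0.14, -0.05], "turn": [-9, 2, -20], "grip": 0.09},
    {"xyz": [0.15, -0.18, -0.05], "turn": [-10, 3, -24], "grip": 0.09},
    {"xyz": [0.19, -0.22, -0.06], "turn": [-12, 3, -28], "grip": 0.09},
    {"xyz": [0.22, -0.26, -0.06], "turn": [-14, 4, -33], "grip": 0.09},
    {"xyz": [0.26, -0.31, -0.07], "turn": [-16, 4, -38], "grip": 0.09},
    {"xyz": [0.3, -0.36, -0.07], "turn": [-18, 4, -43], "grip": 0.09},
    {"xyz": [0.33, -0.4, -0.07], "turn": [-20, 5, -48], "grip": 0.09},
    {"xyz": [0.37, -0.44, -0.07], "turn": [-22, 5, -52], "grip": 0.09},
    {"xyz": [0.4, -0.48, -0.06], "turn": [-24, 6, -56], "grip": 0.09},
    {"xyz": [0.44, -0.52, -0.06], "turn": [-26, 6, -60], "grip": 0.09},
    {"xyz": [0.48, -0.57, -0.05], "turn": [-28, 7, -64], "grip": 0.09},
    {"xyz": [0.51, -0.61, -0.05], "turn": [-30, 7, -68], "grip": 0.09},
    {"xyz": [0.55, -0.66, -0.04], "turn": [-32, 7.5, -73], "grip": 0.09},
    {"xyz": [0.58, -0.7, -0.04], "turn": [-33, 7.8, -76], "grip": 0.09},
    {"xyz": [0.61, -0.73, -0.035], "turn": [-33.7, 7.9, -77.2], "grip": 0.09},
    {"xyz": [0.624, -0.744, -0.035], "turn": [-33.7, 7.9, -77.2], "grip": 0.09},
    {"xyz": [0.624, -0.744, -0.025], "turn": [-33.7, 7.9, -77.2], "grip": 0.09},
    {"xyz": [0.624, -0.744, -0.025], "turn": [-33.7, 7.9, -77.2], "grip": 0.09},
  ],
)

```text
time_s: 3.15
tool_pos: [0.5485, 0.2587, 0.2443]
eef_rot: [0.643, 0.715, 0.101, 0.256]
contact_force: [2.1, -0.4, 1.4]
grip_width: 0.09
```

```bash
cat > look.py <<'E'
from h import *
a=axis(2.783); top=np.array([.594,.281,.1876])
s=env.state(); f=env.grab_frame("wrist"); print(np.round(s["q"],2))
P,u,v=cloud(f,orange(f),s); m=np.linalg.norm(P-top,axis=1)<.055; C=P[m]
print(m.sum(),C.mean(0) if m.any() else P.mean(0)); x=np.r_[top,2.783]
if m.sum()>100: print("wrist fit",np.round(fit(C,np.zeros((0,3)),x)[0],4))
xr=np.array([np.cos(np.deg2rad(100)),np.sin(np.deg2rad(100)),0])
print(rel(top+.06*a,frame(-a,xr)))
save(f,"w1")
E
python3 look.py
```

```text
[ 0.59  0.34  1.69 -0.6   0.86  0.83]
3245 [0.5948236  0.2834701  0.18519918]
wrist fit [0.5951 0.2815 0.1866 2.8128]
(array([0.0275, 0.0128, 0.0054]), array([ 0.14, -0.25, -0.  ]))
```

View pics/w1.png

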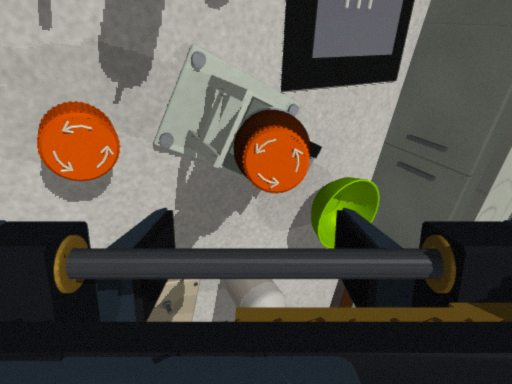

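The wrist view (picture 3) shows the cap on the bottle at (276,158) and the big look-alike at (78,140). The fit agrees to about 1 mm. Next I align, then measure again.

Request:
servo_tool(
  rows=[
    {"xyz": [0.015, 0.007, 0.003], "turn": [0.1, -0.2, 0], "grip": 0.09},
    {"xyz": [0.0275, 0.0128, 0.0054], "turn": [0.1, -0.2, 0], "grip": 0.09},
    {"xyz": [0.0275, 0.0128, 0.0054], "turn": [0.1, -0.2, 0], "grip": 0.09},
    {"xyz": [0.0275, 0.0128, 0.0054], "turn": [0.1, -0.2, 0], "grip": 0.09},
  ],
)

```text
time_s: 3.6
tool_pos: [0.5606, 0.2834, 0.2394]
eef_rot: [0.644, 0.714, 0.099, 0.257]
contact_force: [0.0, 0.1, -0.4]
grip_width: 0.0899
```

```bash
python3 - <<'E'
from h import *
a=axis(2.79); top=np.array([.5947,.2812,.187])
s=env.state(); f=env.grab_frame("wrist")
P,u,v=cloud(f,orange(f),s); C=P[np.linalg.norm(P-top,axis=1)<.055]
print(len(C),np.round(fit(C,np.zeros((0,3)),np.r_[top,2.79])[0],4), s["q"])
xr=Ro.from_quat(s["eef_rot"]).as_matrix()[:,0]
for t in(.06,-.03): print(rel(top+t*a,frame(-a,xr)))
print(s["contact_force"])
E
```

```text
3330 [0.595  0.2814 0.1865 2.8175] [ 0.62182528  0.38084644  1.63538566 -0.6041958   0.89095746  0.84969058]
(array([0.009 , 0.0044, 0.0018]), array([-0.23,  0.37, -0.02]))
(array([0.0096, 0.0047, 0.0918]), array([-0.23,  0.37, -0.02]))
[ 0.0304712   0.14486253 -0.35166028]
```

Request:
servo_tool(
  rows=[
    {"xyz": [0.009, 0.0045, 0.002], "turn": [-0.2, 0.4, 0], "grip": 0.09},
    {"xyz": [0.0095, 0.0045, 0.01], "turn": [-0.2, 0.4, 0], "grip": 0.09},
    {"xyz": [0.0095, 0.0045, 0.03], "turn": [-0.2, 0.4, 0], "grip": 0.09},
    {"xyz": [0.0095, 0.0045, 0.05], "turn": [-0.2, 0.4, 0], "grip": 0.09},
    {"xyz": [0.0095, 0.0045, 0.05], "turn": [-0.2, 0.4, 0], "grip": 0.09},
    {"xyz": [0.0095, 0.0045, 0.05], "turn": [-0.2, 0.4, 0], "grip": 0.09},
    {"xyz": [0.0095, 0.0045, 0.05], "turn": [-0.2, 0.4, 0], "grip": 0.09},
  ],
)

```text
time_s: 4.35
tool_pos: [0.589, 0.2845, 0.1976]
eef_rot: [0.643, 0.715, 0.103, 0.256]
contact_force: [0.4, -0.2, 0.2]
grip_width: 0.0901
```

```bash
cat > al.py <<'E'
from h import *
a=axis(2.795); top=np.array([.5949,.2813,.1868])
s=env.state()
R=Ro.from_quat(s["eef_rot"]).as_matrix(); d=R.T@(s["tool_pos"]-top)
print("tool rel to top (tool axes) mm",np.round(d*1e3,1),"along axis",round((s["tool_pos"]-top)@a*1e3,1))
for t in(.01,-.03): print(rel(top+t*a,frame(-a,R[:,0])))
print(np.round(R.T@s["contact_force"],2),np.round(s["q"],2),s["grip_width"])
E
python3 al.py
```

```text
tool rel to top (tool axes) mm [  0.9   0.6 -12.7] along axis 12.7
(array([-0.0009, -0.0006,  0.0027]), array([-0.04,  0.07, -0.  ]))
(array([-0.0008, -0.0005,  0.0427]), array([-0.04,  0.07, -0.  ]))
[-0.29  0.39  0.02] [ 0.59  0.46  1.64 -0.64  0.8   0.88] 0.09006775859667675
```

Request:
servo_tool(
  rows=[
    {"xyz": [-0.0008, -0.0005, 0.015], "turn": [0, 0, 0], "grip": 0.09},
    {"xyz": [-0.0008, -0.0005, 0.03], "turn": [0, 0, 0], "grip": 0.09},
    {"xyz": [-0.0008, -0.0005, 0.0425], "turn": [0, 0, 0], "grip": 0.09},
    {"xyz": [-0.0008, -0.0005, 0.0425], "turn": [0, 0, 0], "grip": 0.075},
    {"xyz": [-0.0008, -0.0005, 0.0425], "turn": [0, 0, 0], "grip": 0.06},
    {"xyz": [-0.0008, -0.0005, 0.0425], "turn": [0, 0, 0], "grip": 0.054},
    {"xyz": [-0.0008, -0.0005, 0.0425], "turn": [0, 0, 0], "grip": 0.05},
    {"xyz": [-0.0008, -0.0005, 0.0425], "turn": [0, 0, 0], "grip": 0.045},
    {"xyz": [-0.0008, -0.0005, 0.0425], "turn": [0, 0, 0], "grip": 0.04},
    {"xyz": [-0.0008, -0.0005, 0.0425], "turn": [0, 0, 0], "grip": 0.04},
    {"xyz": [-0.0008, -0.0005, 0.0425], "turn": [0, 0, 0], "grip": 0.04},
    {"xyz": [-0.0008, -0.0005, 0.0425], "turn": [0, 0, 0], "grip": 0.04},
  ],
  grip_force=45,
)

```text
time_s: 5.55
tool_pos: [0.6098, 0.2759, 0.161]
eef_rot: [0.643, 0.715, 0.103, 0.256]
contact_force: [-2.3, 1.6, 3.2]
grip_width: 0.0499
```

```bash
python3 al.py
```

```text
tool rel to top (tool axes) mm [ 0.1 -0.2 30.3] along axis -30.3
(array([-0.0001,  0.0002, -0.0403]), array([-0.06,  0.08, -0.  ]))
(array([-0.0001,  0.0002, -0.0003]), array([-0.06,  0.08, -0.  ]))
[ 0.94 -0.18 -4.14] [ 0.56  0.52  1.65 -0.68  0.73  0.91] 0.04987224589679113
```

Request:
servo_tool(
  rows=[
    {"xyz": [0, 0, 0.0015], "turn": [0, 0, 0], "grip": 0.04},
    {"xyz": [0, 0, 0.003], "turn": [0, 0, 0], "grip": 0.04},
    {"xyz": [0, 0, 0.004], "turn": [0, 0, 0], "grip": 0.04},
    {"xyz": [0, 0, 0.005], "turn": [0, 0, 0], "grip": 0.04},
    {"xyz": [0, 0, 0.005], "turn": [0, 0, 0], "grip": 0.04},
    {"xyz": [0, 0, 0.005], "turn": [0, 0, 0], "grip": 0.04},
    {"xyz": [0, 0, 0.005], "turn": [0, 0, 0], "grip": 0.04},
  ],
)

```text
time_s: 6.25
tool_pos: [0.6123, 0.275, 0.1567]
eef_rot: [0.643, 0.715, 0.103, 0.256]
contact_force: [-6.2, 1.4, 7.1]
grip_width: 0.0492
```

```bash
python3 al.py
```

```text
tool rel to top (tool axes) mm [ 0.2 -0.2 35.4] along axis -35.4
(array([-0.0002,  0.0002, -0.0454]), array([-0.06,  0.07, -0.  ]))
(array([-0.0001,  0.0002, -0.0054]), array([-0.06,  0.07, -0.  ]))
[ 0.01 -1.75 -9.35] [ 0.55  0.53  1.65 -0.68  0.72  0.92] 0.04924501564849736
```

Request:
servo_tool(
  rows=[
    {"xyz": [0, 0, 0.0008], "turn": [0, 0, 0], "grip": 0.04},
    {"xyz": [0, 0, 0.0008], "turn": [0, 0, -3], "grip": 0.04},
    {"xyz": [0, 0, 0.0008], "turn": [0, 0, -8], "grip": 0.04},
    {"xyz": [0, 0, 0.0008], "turn": [0, 0, -13], "grip": 0.04},
    {"xyz": [0, 0, 0.0008], "turn": [0, 0, -18], "grip": 0.04},
    {"xyz": [0, 0, 0.0008], "turn": [0, 0, -23], "grip": 0.04},
    {"xyz": [0, 0, 0.0008], "turn": [0, 0, -23], "grip": 0.04},
    {"xyz": [0, 0, 0.0008], "turn": [0, 0, -23], "grip": 0.04},
  ],
)

```text
time_s: 7.05
tool_pos: [0.6128, 0.2749, 0.1561]
eef_rot: [0.487, 0.829, 0.05, 0.271]
contact_force: [-5.4, 1.4, 8.4]
grip_width: 0.0494
```

```bash
python3 al.py; python3 -c "
from h import *
s=env.state();print(Ro.from_quat(s['eef_rot']).as_matrix().T@s['wrist_torque'])"
```

```text
tool rel to top (tool axes) mm [ 0.1  0.  36.1] along axis -36.1
(array([-0.0001, -0.    , -0.0461]), array([-0.07,  0.05, -0.  ]))
(array([-0.0001,  0.    , -0.0061]), array([-0.07,  0.05, -0.  ]))
[ -0.19  -0.58 -10.06] [ 0.55  0.53  1.65 -0.68  0.72  0.51] 0.04944755953297818
[ 0.1745522   0.16848616 -0.04118215]
```

Request:
servo_tool(
  rows=[
    {"xyz": [0, 0, 0], "turn": [0, 0, -6], "grip": 0.04},
    {"xyz": [0, 0, 0], "turn": [0, 0, -12], "grip": 0.04},
    {"xyz": [0, 0, 0], "turn": [0, 0, -18], "grip": 0.04},
    {"xyz": [0, 0, 0], "turn": [0, 0, -24], "grip": 0.04},
    {"xyz": [0, 0, 0], "turn": [0, 0, -30], "grip": 0.04},
    {"xyz": [0, 0, 0], "turn": [0, 0, -36], "grip": 0.04},
    {"xyz": [0, 0, 0], "turn": [0, 0, -42], "grip": 0.04},
    {"xyz": [0, 0, 0], "turn": [0, 0, -43], "grip": 0.04},
    {"xyz": [0, 0, 0], "turn": [0, 0, -43], "grip": 0.04},
    {"xyz": [0, 0, 0], "turn": [0, 0, -43], "grip": 0.04},
  ],
)

```text
time_s: 8.05
tool_pos: [0.6129, 0.2748, 0.1562]
eef_rot: [0.15, 0.95, -0.053, 0.271]
contact_force: [-4.8, 0.8, 10.0]
grip_width: 0.0495
```

```bash
python3 al.py; python3 -c "
from h import *
s=env.state();print(Ro.from_quat(s['eef_rot']).as_matrix().T@s['wrist_torque'])"
```

```text
tool rel to top (tool axes) mm [ 0.   0.1 36.1] along axis -36.1
(array([-0.    , -0.0001, -0.0461]), array([-0.08, -0.  ,  0.  ]))
(array([-0.    , -0.    , -0.0061]), array([-0.08, -0.  ,  0.  ]))
[ -1.18  -0.97 -11.05] [ 0.55  0.53  1.65 -0.68  0.72 -0.24] 0.04950849537251751
[-0.08275675  0.08084953  0.04144308]
```

Request:
servo_tool(
  rows=[
    {"xyz": [0, 0, -0.003], "turn": [0, 0, 0], "grip": 0.04},
    {"xyz": [0, 0, -0.006], "turn": [0, 0, 0], "grip": 0.04},
    {"xyz": [0, 0, -0.009], "turn": [0, 0, 0], "grip": 0.04},
    {"xyz": [0, 0, -0.012], "turn": [0, 0, 0], "grip": 0.04},
    {"xyz": [0, 0, -0.014], "turn": [0, 0, 0], "grip": 0.04},
    {"xyz": [0, 0, -0.014], "turn": [0, 0, 0], "grip": 0.04},
  ],
)

```text
time_s: 8.65
tool_pos: [0.6055, 0.2772, 0.1677]
eef_rot: [0.15, 0.95, -0.053, 0.27]
contact_force: [-0.2, 0.4, -0.1]
grip_width: 0.0493
```

```bash
python3 al.py
```

```text
tool rel to top (tool axes) mm [ 0.5 -0.2 22.3] along axis -22.3
(array([-0.0005,  0.0002, -0.0323]), array([-0.12, -0.05,  0.  ]))
(array([-0.0005,  0.0003,  0.0077]), array([-0.12, -0.05,  0.  ]))
[ 0.34  0.35 -0.14] [ 0.56  0.51  1.65 -0.67  0.74 -0.25] 0.04928885733030636
```

Free: there is no axial pull, so the cap is off its lugs or slipping loosely. I'll lift further and check with the cameras.

Request:
servo_tool(
  rows=[
    {"xyz": [0, 0, -0.01], "turn": [0, 0, 0], "grip": 0.04},
    {"xyz": [0, 0, -0.025], "turn": [0, 0, 0], "grip": 0.04},
    {"xyz": [0, 0, -0.04], "turn": [0, 0, 0], "grip": 0.04},
    {"xyz": [0, 0, -0.055], "turn": [0, 0, 0], "grip": 0.04},
    {"xyz": [0, 0, -0.07], "turn": [0, 0, 0], "grip": 0.04},
    {"xyz": [0, 0, -0.085], "turn": [0, 0, 0], "grip": 0.04},
    {"xyz": [0, 0, -0.1], "turn": [0, 0, 0], "grip": 0.04},
    {"xyz": [0, 0, -0.1], "turn": [0, 0, 0], "grip": 0.04},
    {"xyz": [0, 0, -0.1], "turn": [0, 0, 0], "grip": 0.04},
  ],
)

```text
time_s: 9.55
tool_pos: [0.5559, 0.2955, 0.2527]
eef_rot: [0.15, 0.95, -0.053, 0.27]
contact_force: [-0.4, 0.0, 0.2]
grip_width: 0.0496
```

```bash
cat > held.py <<'E'
from h import *
s=env.state(); R=Ro.from_quat(s["eef_rot"]).as_matrix(); g=s["tool_pos"]
C=[]
for n in("scene","top"):
    f=env.grab_frame(n); P,u,v=cloud(f,orange(f)); Q=(P-g)@R
    m=np.linalg.norm(Q-[0,0,-.017],axis=1)<.06; C.append(Q[m]); print(n,m.sum(),np.round(np.percentile(Q[m],[2,50,98],axis=0)*1e3,1).tolist() if m.any() else "")
    if n=="scene": save(f,"held",(230,90,430,240),4)
print(np.round(s["q"],2),g)
E
python3 held.py
```

```text
scene 234 [[-27.6, -21.4, -31.0], [-21.7, -5.4, -14.9], [-7.4, 25.5, 1.8]]
top 216 [[-25.8, -22.2, -33.9], [-17.3, -1.5, -29.5], [13.7, 20.0, -2.3]]
[ 0.64  0.37  1.61 -0.59  0.92 -0.31] [0.55590821 0.29554511 0.25274302]
```

View pics/held.png

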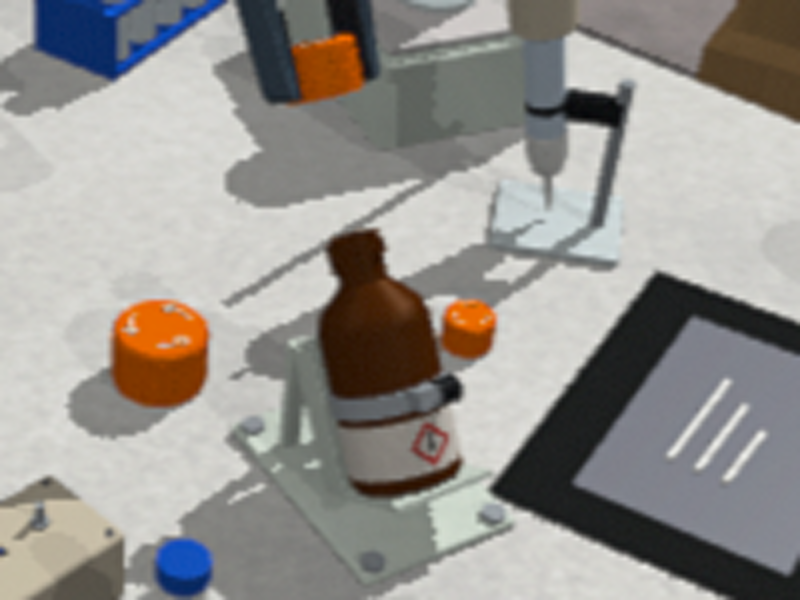

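The cap is in the gripper (picture 4: cap at about (315,107) in the scene frame, bare neck at (320,150)). Next is the carry; first I check the tray's free area.

```bash
python3 - <<'E'
from h import *
f=env.grab_frame("top"); P,u,v=cloud(f)
c=np.array([.5606,-.2123]); t=np.deg2rad(7); ex=np.array([np.cos(t),np.sin(t)]); ey=np.array([-ex[1],ex[0]])
L=np.c_[(P[:,:2]-c)@ex,(P[:,:2]-c)@ey]; m=(abs(L[:,0])<.13)&(abs(L[:,1])<.085)
o=m&(P[:,2]>.010); print("floor",np.median(P[m&~o][:,2]),"things x",np.percentile(L[o][:,0],[0,2,50,98]),"y",np.percentile(L[o][:,1],[0,2,50,98,100]))
tgt=c-.072*ex; print(tgt)
d=np.deg2rad; 
for az in(7,): print([rel(np.r_[tgt,z],frame(np.array([0,0,-1.]),np.array([np.cos(d(az)),np.sin(d(az)),0]))) for z in(.25,.06)])
s=env.state(); R=Ro.from_quat(s["eef_rot"]).as_matrix(); print(R, R.T@[0,0,.03])
save(f,"tray",(300,130,400,270),5) if 0 else save(f,"tray",(300,140,410,262),5)
E
```

```text
floor 0.0034285573270216216 things x [-0.12497931 -0.00417706  0.07680084  0.12062582] y [-0.07957033 -0.01537089  0.00757485  0.02541478  0.07066706]
[ 0.48913668 -0.22107459]
[(array([-0.0769, -0.5109,  0.0625]), array([ 42.44,  11.15, 149.76])), (array([ 0.0236, -0.507 ,  0.2238]), array([ 42.44,  11.15, 149.76]))]
[[-0.80954101  0.31330576  0.4964704 ]
 [ 0.25555076  0.94942388 -0.18245025]
 [-0.52852357 -0.02082757 -0.84866309]] [-0.01585571 -0.00062483 -0.02545989]
```

View pics/tray.png

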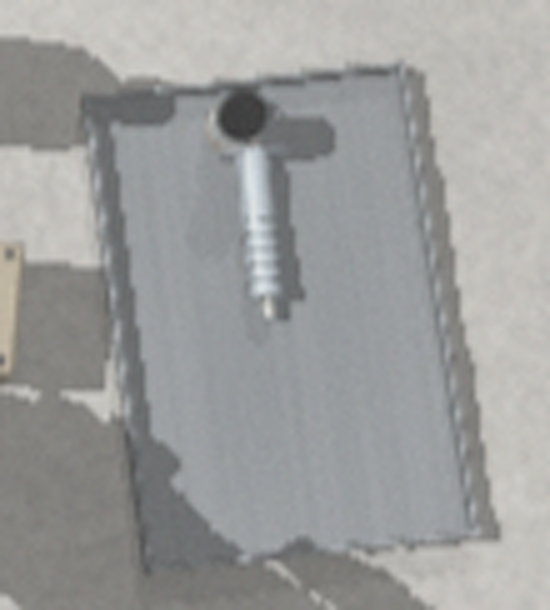

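Picture 5: the near half of the tray is bare. The syringe's near end is at crop (270,315) and the vial at (240,115). The target is (0.489, -0.221). I'll use the half-turn-equivalent yaw, which is a smaller rotation.

```bash
python3 - <<'E'
from h import *
d=np.deg2rad(187); Rt=frame(np.array([0,0,-1.]),np.array([np.cos(d),np.sin(d),0]))
for p in ([.556,.296,.29],[.489,-.221,.25],[.489,-.221,.1]): print(rel(np.array(p),Rt))
E
```

```text
(array([-0.02  ,  0.0001, -0.0326]), array([ -8.18,  31.13, -24.27]))
(array([-0.0767, -0.5109,  0.0624]), array([ -8.18,  31.13, -24.27]))
(array([ 0.0026, -0.5078,  0.1897]), array([ -8.18,  31.13, -24.27]))
```

Request:
servo_tool(
  rows=[
    {"xyz": [-0.01, 0, -0.016], "turn": [0, 0, 0], "grip": 0.04},
    {"xyz": [-0.02, -0.005, -0.032], "turn": [-0.5, 1.5, -1], "grip": 0.04},
    {"xyz": [-0.023, -0.03, -0.028], "turn": [-1, 4, -3], "grip": 0.04},
    {"xyz": [-0.027, -0.06, -0.022], "turn": [-1.6, 6, -5], "grip": 0.04},
    {"xyz": [-0.031, -0.09, -0.016], "turn": [-2, 8, -6], "grip": 0.04},
    {"xyz": [-0.034, -0.12, -0.01], "turn": [-2.6, 10, -8], "grip": 0.04},
    {"xyz": [-0.037, -0.15, -0.004], "turn": [-3, 12, -9], "grip": 0.04},
    {"xyz": [-0.04, -0.18, 0.002], "turn": [-3.7, 14, -11], "grip": 0.04},
    {"xyz": [-0.044, -0.21, 0.008], "turn": [-4, 16, -12.5], "grip": 0.04},
    {"xyz": [-0.047, -0.24, 0.014], "turn": [-4.7, 18, -14], "grip": 0.04},
    {"xyz": [-0.05, -0.27, 0.02], "turn": [-5.2, 20, -15.5], "grip": 0.04},
    {"xyz": [-0.054, -0.3, 0.026], "turn": [-5.8, 22, -17], "grip": 0.04},
    {"xyz": [-0.057, -0.33, 0.032], "turn": [-6.3, 24, -18.7], "grip": 0.04},
    {"xyz": [-0.06, -0.36, 0.037], "turn": [-6.8, 26, -20], "grip": 0.04},
    {"xyz": [-0.064, -0.39, 0.042], "turn": [-7.3, 28, -22], "grip": 0.04},
    {"xyz": [-0.067, -0.42, 0.047], "turn": [-7.8, 29.7, -23], "grip": 0.04},
    {"xyz": [-0.07, -0.45, 0.052], "turn": [-8.2, 31.1, -24.3], "grip": 0.04},
    {"xyz": [-0.073, -0.48, 0.057], "turn": [-8.2, 31.1, -24.3], "grip": 0.04},
    {"xyz": [-0.076, -0.5, 0.061], "turn": [-8.2, 31.1, -24.3], "grip": 0.04},
    {"xyz": [-0.077, -0.511, 0.062], "turn": [-8.2, 31.1, -24.3], "grip": 0.04},
  ],
)

```text
time_s: 11.7
tool_pos: [0.4887, -0.2226, 0.25]
eef_rot: [-0.061, 0.998, 0.001, 0.0]
contact_force: [-0.5, -0.2, -0.4]
grip_width: 0.0497
```

```bash
cat > pl.py <<'E'
from h import *
d=np.deg2rad(187); Rt=frame(np.array([0,0,-1.]),np.array([np.cos(d),np.sin(d),0]))
s=env.state(); print(s["time_s"],s["tool_pos"],np.round(s["q"],2),s["contact_force"],s["grip_width"])
for z in (.06,.012,.0065): print(rel(np.array([.489,-.221,z]),Rt))
E
python3 pl.py
```

```text
11.7 [ 0.4887023  -0.22257207  0.24999501] [-0.54  0.33  1.51  0.    1.3  -2.23] [-0.50071628 -0.16273417 -0.41880326] 0.0496613182303348
(array([-0.0004,  0.0013,  0.19  ]), array([ 0.07,  0.02, -0.05]))
(array([-0.0004,  0.0012,  0.238 ]), array([ 0.07,  0.02, -0.05]))
(array([-0.0004,  0.0012,  0.2435]), array([ 0.07,  0.02, -0.05]))
```

Request:
servo_tool(
  rows=[
    {"xyz": [0, 0.001, 0.025], "turn": [0, 0, 0], "grip": 0.04},
    {"xyz": [0, 0.001, 0.055], "turn": [0, 0, 0], "grip": 0.04},
    {"xyz": [0, 0.001, 0.085], "turn": [0, 0, 0], "grip": 0.04},
    {"xyz": [0, 0.001, 0.115], "turn": [0, 0, 0], "grip": 0.04},
    {"xyz": [0, 0.001, 0.145], "turn": [0, 0, 0], "grip": 0.04},
    {"xyz": [0, 0.001, 0.175], "turn": [0, 0, 0], "grip": 0.04},
    {"xyz": [0, 0.001, 0.2], "turn": [0, 0, 0], "grip": 0.04},
    {"xyz": [0, 0.001, 0.215], "turn": [0, 0, 0], "grip": 0.04},
    {"xyz": [0, 0.001, 0.22], "turn": [0, 0, 0], "grip": 0.04},
    {"xyz": [0, 0.001, 0.22], "turn": [0, 0, 0], "grip": 0.04},
    {"xyz": [0, 0.001, 0.22], "turn": [0, 0, 0], "grip": 0.04},
  ],
)

```text
time_s: 12.8
tool_pos: [0.4897, -0.2197, 0.0315]
eef_rot: [-0.062, 0.998, 0.0, 0.001]
contact_force: [-1.0, -0.2, -0.8]
grip_width: 0.0496
```

```bash
python3 pl.py; sed -i 's/save(f,"held",(230,90,430,240),4)/save(f,"held2",(90,210,290,360),4)/' held.py; python3 held.py
```

```text
12.8 [ 0.48969498 -0.21967685  0.03153212] [-0.53  0.62  1.74  0.    0.77 -2.23] [-1.02818538 -0.16679923 -0.76736122] 0.04961348708180958
(array([ 0.0008, -0.0012, -0.0285]), array([0.01, 0.12, 0.06]))
(array([ 0.0009, -0.0012,  0.0195]), array([0.01, 0.12, 0.06]))
(array([ 0.0009, -0.0012,  0.025 ]), array([0.01, 0.12, 0.06]))
scene 333 [[-25.9, -20.4, -33.8], [-15.9, -0.9, -28.4], [8.7, 23.5, -0.2]]
top 0 
[-0.53  0.62  1.74  0.    0.77 -2.23] [ 0.48969498 -0.21967685  0.03153212]
```

View pics/held2.png

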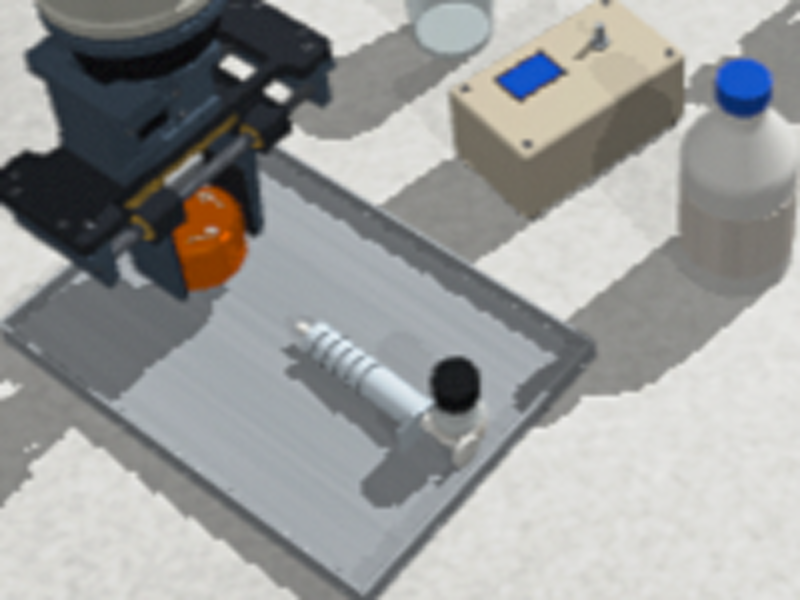

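Picture 6: the cap hangs upright over the bare part at about (143,269) in the scene frame, with the syringe and vial clear. Now a slow descent.

Request:
servo_tool(
  rows=[
    {"xyz": [0, 0, 0.006], "turn": [0, 0, 0], "grip": 0.04},
    {"xyz": [0, 0, 0.012], "turn": [0, 0, 0], "grip": 0.04},
    {"xyz": [0, 0, 0.017], "turn": [0, 0, 0], "grip": 0.04},
    {"xyz": [0, 0, 0.02], "turn": [0, 0, 0], "grip": 0.04},
    {"xyz": [0, 0, 0.021], "turn": [0, 0, 0], "grip": 0.04},
    {"xyz": [0, 0, 0.022], "turn": [0, 0, 0], "grip": 0.04},
    {"xyz": [0, 0, 0.022], "turn": [0, 0, 0], "grip": 0.04},
    {"xyz": [0, 0, 0.022], "turn": [0, 0, 0], "grip": 0.04},
  ],
)

```text
time_s: 13.7
tool_pos: [0.4894, -0.2196, 0.009]
eef_rot: [-0.061, 0.998, 0.0, 0.001]
contact_force: [-0.2, 0.8, -0.4]
grip_width: 0.0494
```

Request:
servo_tool(
  rows=[
    {"xyz": [0, 0, 0.0005], "turn": [0, 0, 0], "grip": 0.04},
    {"xyz": [0, 0, 0.001], "turn": [0, 0, 0], "grip": 0.04},
    {"xyz": [0, 0, 0.0015], "turn": [0, 0, 0], "grip": 0.04},
    {"xyz": [0, 0, 0.0015], "turn": [0, 0, 0], "grip": 0.04},
    {"xyz": [0, 0, 0.0015], "turn": [0, 0, 0], "grip": 0.04},
  ],
)

```text
time_s: 14.2
tool_pos: [0.4893, -0.2195, 0.0073]
eef_rot: [-0.062, 0.998, 0.0, 0.001]
contact_force: [1.4, -1.0, -0.2]
grip_width: 0.0496
```

Request:
servo_tool(
  rows=[
    {"xyz": [0, 0, 0.0005], "turn": [0, 0, 0], "grip": 0.04},
    {"xyz": [0, 0, 0.001], "turn": [0, 0, 0], "grip": 0.04},
    {"xyz": [0, 0, 0.001], "turn": [0, 0, 0], "grip": 0.04},
    {"xyz": [0, 0, 0.001], "turn": [0, 0, 0], "grip": 0.04},
  ],
)

```text
time_s: 14.6
tool_pos: [0.4893, -0.2195, 0.0063]
eef_rot: [-0.062, 0.998, 0.0, 0.001]
contact_force: [0.6, -0.1, -0.9]
grip_width: 0.0496
```

Request:
servo_tool(
  rows=[
    {"xyz": [0, 0, 0.0005], "turn": [0, 0, 0], "grip": 0.04},
    {"xyz": [0, 0, 0.001], "turn": [0, 0, 0], "grip": 0.04},
    {"xyz": [0, 0, 0.001], "turn": [0, 0, 0], "grip": 0.04},
    {"xyz": [0, 0, 0.001], "turn": [0, 0, 0], "grip": 0.04},
  ],
)

```text
time_s: 15.0
tool_pos: [0.4893, -0.2196, 0.0058]
eef_rot: [-0.062, 0.998, 0.0, 0.001]
contact_force: [-3.1, 1.3, 10.9]
grip_width: 0.0491
```

Contact (11 N). I ease off slightly and release slowly.

Request:
servo_tool(
  rows=[
    {"xyz": [0, 0, -0.0005], "turn": [0, 0, 0], "grip": 0.04},
    {"xyz": [0, 0, -0.0005], "turn": [0, 0, 0], "grip": 0.049},
    {"xyz": [0, 0, -0.0005], "turn": [0, 0, 0], "grip": 0.051},
    {"xyz": [0, 0, -0.0005], "turn": [0, 0, 0], "grip": 0.053},
    {"xyz": [0, 0, -0.0005], "turn": [0, 0, 0], "grip": 0.057},
    {"xyz": [0, 0, -0.0005], "turn": [0, 0, 0], "grip": 0.064},
    {"xyz": [0, 0, -0.0005], "turn": [0, 0, 0], "grip": 0.07},
    {"xyz": [0, 0, -0.0005], "turn": [0, 0, 0], "grip": 0.07},
    {"xyz": [0, 0, -0.0005], "turn": [0, 0, 0], "grip": 0.07},
  ],
  grip_force=10,
)

```text
time_s: 15.9
tool_pos: [0.4893, -0.2195, 0.0058]
eef_rot: [-0.062, 0.998, 0.0, 0.001]
contact_force: [-0.7, 0.4, 0.2]
grip_width: 0.0696
```

Request:
servo_tool(
  rows=[
    {"xyz": [0, 0, -0.005], "turn": [0, 0, 0], "grip": 0.07},
    {"xyz": [0, 0, -0.015], "turn": [0, 0, 0], "grip": 0.07},
    {"xyz": [0, 0, -0.03], "turn": [0, 0, 0], "grip": 0.07},
    {"xyz": [0, 0, -0.06], "turn": [0, 0, 0], "grip": 0.07},
    {"xyz": [0, 0, -0.1], "turn": [0, 0, 0], "grip": 0.07},
    {"xyz": [0, 0, -0.14], "turn": [0, 0, 0], "grip": 0.07},
    {"xyz": [0, 0, -0.18], "turn": [0, 0, 0], "grip": 0.07},
    {"xyz": [0, 0, -0.22], "turn": [0, 0, 0], "grip": 0.07},
    {"xyz": [0, 0, -0.22], "turn": [0, 0, 0], "grip": 0.07},
    {"xyz": [0, 0, -0.22], "turn": [0, 0, 0], "grip": 0.07},
  ],
)

```text
time_s: 16.9
tool_pos: [0.4892, -0.2198, 0.2273]
eef_rot: [-0.061, 0.998, -0.0, 0.002]
contact_force: [-0.6, 0.1, -0.3]
grip_width: 0.0701
```

```bash
python3 - <<'E'
from h import *
s=env.state(); f=env.grab_frame("scene"); P,u,v=cloud(f,orange(f))
m=np.linalg.norm(P-[.489,-.22,.02],axis=1)<.06; Q=P[m]; print(m.sum(),np.percentile(Q,[2,50,98],axis=0).round(3), s["grip_width"],s["tool_pos"])
for k in ["vial","syringe","white_bottle","control_box","beaker"]:
    r=env.silhouettes(k,f)
    if r: p,_,_=cloud(f,r[0]["region"]); print(k,np.round(np.median(p,0),3))
im=f["image"][:,:,::-1]; cv2.imwrite("pics/end.png",cv2.resize(im[100:,80:400],None,fx=2,fy=2))
E
```

```text
438 [[ 0.47  -0.243  0.006]
 [ 0.5   -0.223  0.035]
 [ 0.515 -0.198  0.039]] 0.07013555906547879 [ 0.4892074  -0.21984763  0.2273161 ]
vial [ 0.675 -0.19   0.048]
syringe [ 0.623 -0.205  0.02 ]
white_bottle [ 0.71  -0.008  0.088]
control_box [ 0.576 -0.008  0.058]
beaker [0.445 0.013 0.062]
```

View pics/end.png

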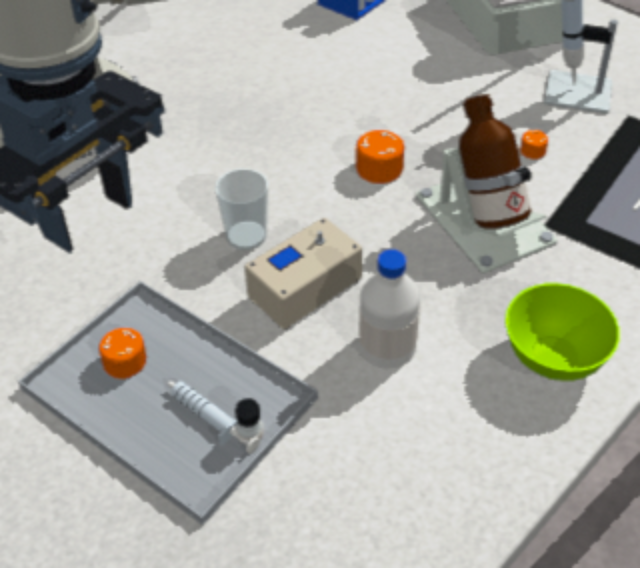

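Picture 7: the cap sits upright on the bare half of the tray, in this picture at (122,352). Its top is at z ≈ 0.037, as it must be, and the rest is unmoved.

```bash
python3 -c "
from plant import env
print(env.job_done())"
```

```text
the job is handed in; nothing more can be done
None
```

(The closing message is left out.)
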